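Fit the pill wheel into the bedside dispenser and hold it down

TASK

Slide the dispenser's shutter by its upright tab all the way open to its end stop, then take the pill wheel from its ring stand by the bar knob, turn it until the four wings of its stem mesh with the cross-shaped socket that the shutter uncovered, and slide it fully home. A spring in the socket pushes the wheel back up, so finish while still holding the wheel pressed fully down with the fingers: do not let go. Leave the other things on the nightstand where they are.

Things in the scene. Friction and masses are not known exactly. Their poses are not given: they have to be found in the camera images.
- shutter (a joint): travel (m) of the sliding shutter on the dispenser, a fixed white box 110 (x) by 156 (y) by 50 mm high: 0 closed, covering the socket; 0.052 at the open end stop; starts at 0 to 0.015. It slides along +y of shutter_tab with about 2 N of friction and stays where it is left.
- shutter_tab (a point): centre of the upright tab on the shutter, 70 mm above the nightstand; y is the way the shutter opens, z up. Tab 34 (x) by 14 (y) by 32 mm high, standing on the flat shutter plate (62 mm wide, top at 54 mm, from 64 mm behind to 10 mm ahead of the tab's centre). Fully open, the tab's centre is 86 mm from the socket's axis along +y.
- coupling_top (a point): centre of the mouth of the cross-shaped socket, in the flat top of the round fixed aluminium coupling sunk in the dispenser, 46 mm above the nightstand; z up, x and y along the cross's arms, which are 34 mm over all, 10 mm wide, 30 mm deep. Its turn differs from run to run, whatever the dispenser's, and is fixed during a run. The cross looks the same every quarter turn.
- plunger (a joint): spring pin, 8.6 mm across, in the middle of the socket, in m pressed down: 0 when free (its top 14 mm below the socket's mouth), 0.006 when the wheel is fully home. It takes about 3 N to start and 7 N at 0.006; the wheel's weight alone does not press it down.
- wheel_knob (a point): centre of the grey bar knob, 40 (x) by 14 (y) by 34 mm high, on top of the loose clear pill wheel (80 mm diameter, 16 mm thick, about 110 g; its top is 17 mm below this point). z up, x along the bar. At the start the wheel lies in a fixed wooden ring stand (about 72 mm outside, 36 mm high), stem hanging free inside, this point 69 mm above the nightstand.
- wheel_shoulder (a point): centre of the underside of the wheel's hub (34 mm diameter), on the axis, 45 mm below wheel_knob, same axes. The stem begins here: 20 mm long, four wings in a cross along x and y (two parallel to the knob's bar), 30 mm over all, 7 mm thick (26 and 4.5 mm in the lowest 4 mm). Fully home, this face rests on the coupling and coincides with coupling_top.
- wheel: the pill wheel itself, origin at the lower end of its stem on its axis, 65 mm below wheel_knob, same axes.
- teacup: bystander: speckled brown teacup, 80 mm wide, 62 mm high, origin under its centre
- tweezers: bystander: steel tweezers, 105 mm long, 6 mm high, lying along their x, origin under the middle
- bottle: bystander: capped white plastic bottle, 48 mm diameter, 95 mm high, origin under its centre
- clock: bystander: alarm clock, 45 mm by 110 mm by 72 mm high, origin under its centre
- cream_jar: bystander: low amber cream jar, 60 mm diameter, 45 mm high, origin under its centre
- glasses_case: bystander: spectacles case, 155 mm by 58 mm by 36 mm high, long along its x, origin under its centre

How it is judged:
By the outcome, as a careful person would: the job done as asked, in the order asked, and still so for the second after the job is handed in, while the arm keeps its last pose, push and grip.
It also fails if it takes over 64 s, if anything falls off the work surface, if the arm or the gripper's body presses on something with over 40 N, if the wrist force passes 120 N, or if a joint passes its speed limit or range.

ROBOT

A 6-joint arm with a two-finger parallel gripper is mounted at the origin on the work surface. World frame = base frame: x ahead of the robot, y to its left, z up, the work surface at z = 0. Lengths are in m, angles in degrees, forces in N, time in s.
With the tool pointing down it reaches from about 0.25 to 0.775 m from the base axis. Payload 8.9 kg.
Tool frame: the origin (TCP) lies midway between the tips of the shut fingers; the grasp point (between the pads) lies bot.grip_depth behind it (bot.grip_depth is the distance from the TCP to the grasp point, in m); z points along the fingers, y is the line along which they close (so a half turn about z gives the same grasp; the last joint's range is limited). The gripper opens to 85 mm and grips with 20 to 120 N. Pads are 22 mm wide; open, the fingers measure 114 mm over their backs; the gripper's body (76 mm by 85 mm) begins 54 mm behind the grasp point. The pads swing forward as they close: fully open they stand 13 mm farther back than shut.
Start: joints at [-75.247, 16.656, -8.789, 64.555, 0, 82.019], TCP at [0.203, -0.484, 0.231] pointing down, gripper open.
Joint ranges: [-144.48, 144.48], [-52.06, 99.96], [-74.48, 78.29], [-112.23, 115.85], [-86.99, 84.42], [-180, 180]. Speed limits (degrees/s): [127.2, 127.2, 159.86, 180, 180, 180].

INTERFACE

Orientations are given as [roll, pitch, yaw] about the fixed x, y, z axes, in that order (R = Rz(yaw) Ry(pitch) Rx(roll)).
In Python, from plant import observe, imaging, workorder, bot gives the robot as it stands. The module is installed in compiled form; this text tells all that it offers.
- The arm moves only by the tool apply_moves, never from a script. Its argument "deltas" is one flat list of numbers, 6 for each row, row after row: the shift along the tool's x, y, z as a fraction of full scale, then the turn, a rotation vector about the tool's x, y, z as a fraction of full scale. In form: [tx, ty, tz, wx, wy, wz, tx, ty, tz, wx, wy, wz, ...]. A call has 1 to 5 rows; each row is the pose to reach, as a shift and turn from the pose commanded when the call began, along the tool's axes at that moment; what a row does not reach only later rows make up. Full scale, the value 1, is 0.2 m for a shift and 90 degrees for a turn. A row lasts 1/8 s, in which the tool goes at most 62.5 mm and 10.7 degrees, less where a joint would pass 70% of its speed; a pose out of reach is approached as far as the arm can. A call with a number of a shift or a turn outside -1 to 1 is refused whole. A call with a gripper value outside its range is refused whole. "gripper" is the opening, from 0 (shut) to 1 (fully open), set as the call begins (left out, the last holds). The fingers move at their own pace and stop on an object; "newtons" is the grip in N (left out, the last holds). Time passes only in rows, so rows that repeat a pose let the fingers close. It gives the time, the measured TCP pose, the force, the opening and the grip force at its end, in the units of the state.
- observe(): the state, without advancing time (a new reading comes with each control period).
- imaging.grab_frame(name): name is "scene" or "side" or "wrist"; returns the picture (420x560x3 uint8, red, green, blue); there is no depth.
- imaging.get_calibration(name): a dict with "K" (3x3 intrinsics, pixels), "R" (3x3) and "t" (3): a world point X has camera coordinates R X + t; the wrist camera has in their place "T_tool_cam" (4x4, takes a point from camera to tool coordinates, whose origin is the TCP and whose axes are the flange's). Camera axes: x right, y down, z forward; pixel columns grow to the right and rows downward; lengths in m; the calibration is good to about 2 mm. A picture is of the moment at which its call begins: read the wrist's pose just before it. get_calibration takes no time and is no camera call.
- workorder.close_job(): hands the job in; it is judged then, once.
The state is a dict: "time": time; "joint_pos": joint angles; "joint_vel": joint speeds; "tau": joint torques, N m; "position": TCP position; "tcp_rot": TCP orientation; "force": force on the tool from outside, world axes, zero at the start; "moment": the same for the moment, N m; "finger_gap": opening from 0.0 (shut) to 1.0 (fully open); "grasp_force": force on a finger pad.
Only numpy, scipy, OpenCV 4.12 (cv2) and the standard library are available. Lean on these libraries where they do the work, as an engineer would, in place of code of your own. Each camera call takes 0.05 s, during which the arm holds its last target. There are 200 camera calls.

## Working session

There is one attempt and no reset: what is moved stays moved. The work goes in short steps, Python scripts to look and compute and a tool call to move; the robot and the scene stay as the last step left them, time stands still between calls to the robot, and variables do not carry over. Pictures are saved under pics/ and viewed, at most 10 in all, crops included, and the job is handed in when it is done.

Besides the shell and the picture viewer there is one more tool, called after "Emit:" by a JSON object that holds its "api" and its "payload". apply_moves: Moves the arm, as the interface text tells. Shift numbers are shares of 0.2 m and turn numbers shares of 90 degrees, none past 1 either way. Its arguments: {"type":"object","properties":{"deltas":{"type":"array","items":{"type":"number","minimum":-1,"maximum":1}},"gripper":{"type":"number"},"newtons":{"type":"number"}},"required":["deltas"]}

```bash
mkdir -p pics
cat > h.py <<'E'
import numpy as np, cv2
from scipy.spatial.transform import Rotation as Ro
from plant import observe, imaging, workorder, bot
def tool():
    s=observe(); R=Ro.from_euler('xyz',s['tcp_rot'],degrees=True).as_matrix()
    return R,np.array(s['position'])
def ray(name,px,pose=None):
    c=imaging.get_calibration(name); d=np.linalg.inv(c['K'])@[px[0],px[1],1]
    if name=='wrist':
        R,p=pose or tool(); T=np.array(c['T_tool_cam']); return R@T[:3,3]+p, R@T[:3,:3]@d
    R=np.array(c['R']); return -R.T@np.array(c['t']), R.T@d
def at(name,px,z,pose=None):
    o,d=ray(name,px,pose); return o+d*(z-o[2])/d[2]
def grab(name,f,scale=1,crop=None):
    im=imaging.grab_frame(name)[:,:,::-1]; cv2.imwrite(f'pics/{f}_raw.png',im)
    if crop: im=im[crop[1]:crop[3],crop[0]:crop[2]]
    cv2.imwrite(f'pics/{f}.png',cv2.resize(im,None,fx=scale,fy=scale,interpolation=cv2.INTER_CUBIC))
def delta(target,yaw=None):
    "deltas: tool-frame shift/0.2 for TCP to reach target; assumes pointing down"
    R,p=tool(); return np.round(R.T@(np.array(target)-p)/0.2,4)
E
python3 - <<'E'
from h import *
print(observe(), bot.grip_depth)
for n in ('scene','side','wrist'):
    grab(n,n+'0'); c=imaging.get_calibration(n); print(n,{k:np.round(v,3).tolist() for k,v in c.items()})
a=cv2.imread('pics/scene0.png');b=cv2.imread('pics/wrist0.png')
cv2.imwrite('pics/s.png',cv2.resize(a,(800,600)))
E
```

```text
{'time': 0.0, 'joint_pos': array([-7.52453871e+01,  1.66877699e+01, -8.83115533e+00,  6.45559535e+01,
       -2.88150481e-04,  8.20200151e+01]), 'joint_vel': array([-0.02334061, -0.05760914,  0.0884631 ,  0.01824554, -0.07238516,
       -0.08997047]), 'tau': array([ 3.70899843e-04, -5.37145865e+01,  3.31370652e+01,  1.60132453e-02,
       -4.37671497e-05, -1.61908087e-06]), 'position': array([ 0.20279119, -0.48376773,  0.23074226]), 'tcp_rot': array([-1.79925806e+02, -1.01098387e-02,  2.27345914e+01]), 'force': array([ 0.7332016 , -0.16292709,  0.80342129]), 'moment': array([0.01143378, 0.02167894, 0.03557868]), 'grasp_force': 0.0, 'finger_gap': 0.9998224483477347} 0.0187
scene {'K': [[472.148, 0.0, 280.124], [0.0, 472.148, 204.86], [0.0, 0.0, 1.0]], 'R': [[0.831, 0.556, -0.01], [0.456, -0.693, -0.559], [-0.317, 0.46, -0.829]], 't': [-0.448, -0.224, 1.419]}
side {'K': [[406.931, 0.0, 281.535], [0.0, 406.931, 211.645], [0.0, 0.0, 1.0]], 'R': [[0.988, -0.153, -0.022], [-0.105, -0.565, -0.818], [0.113, 0.811, -0.575]], 't': [-0.549, 0.12, 1.015]}
wrist {'K': [[341.148, 0.0, 275.125], [0.0, 341.148, 205.604], [0.0, 0.0, 1.0]], 'T_tool_cam': [[-0.0, -0.958, -0.288, 0.073], [1.0, -0.0, -0.0, -0.001], [0.0, -0.288, 0.958, -0.142], [0.0, 0.0, 0.0, 1.0]]}
```

View pics/s.png

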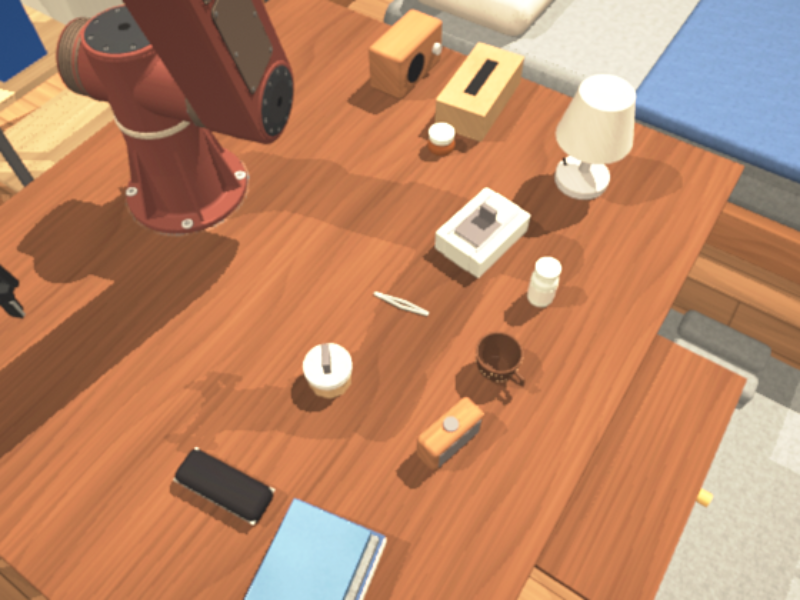

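View pics/wrist0.png

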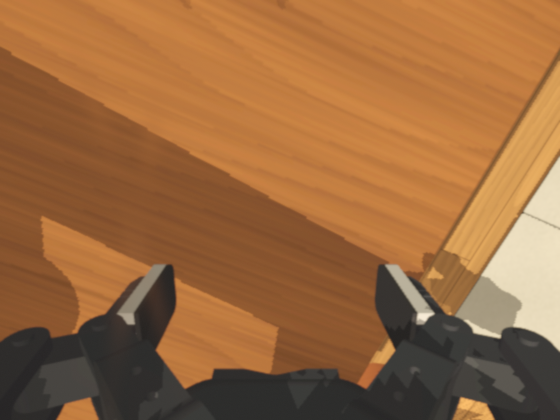

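The scene view shows the dispenser at about (483,232) in the 800-wide picture, with its tab at (488,213). The wheel with its bar knob is at (327,360). The wrist view shows only the table. I'll enlarge both objects from both fixed cameras in one composite.

Run:
```python
from h import *
g={'tab':((342,147),.086),'knob':((228,243),.086),'wheelc':((229,255),.05)}
c=imaging.get_calibration('side')
def proj(n,X):
    c=imaging.get_calibration(n);q=np.array(c['K'])@(np.array(c['R'])@X+c['t']);return q[:2]/q[2]
im={n:cv2.imread(f'pics/{n}0_raw.png') for n in('scene','side')}
rows=[]
for n in('scene','side'):
    r=[]
    for k in('tab','knob'):
        X=at('scene',*g[k]);u=proj(n,X); print(n,k,X.round(3),u.round(1))
        x,y=(int(u[0])-40,int(u[1])-30); print('crop origin',x,y)
        r.append(cv2.resize(im[n][y:y+60,x:x+80],(400,300),interpolation=cv2.INTER_CUBIC))
    rows.append(np.hstack(r))
cv2.imwrite('pics/comp.png',np.vstack(rows))
```

```text
scene tab [0.592 0.22  0.086] [342. 147.]
crop origin 302 117
scene knob [ 0.516 -0.182  0.086] [228. 243.]
crop origin 188 213
side tab [0.592 0.22  0.086] [281.5 165.4]
crop origin 241 135
side knob [ 0.516 -0.182  0.086] [275.  257.1]
crop origin 235 227
```

View pics/comp.png

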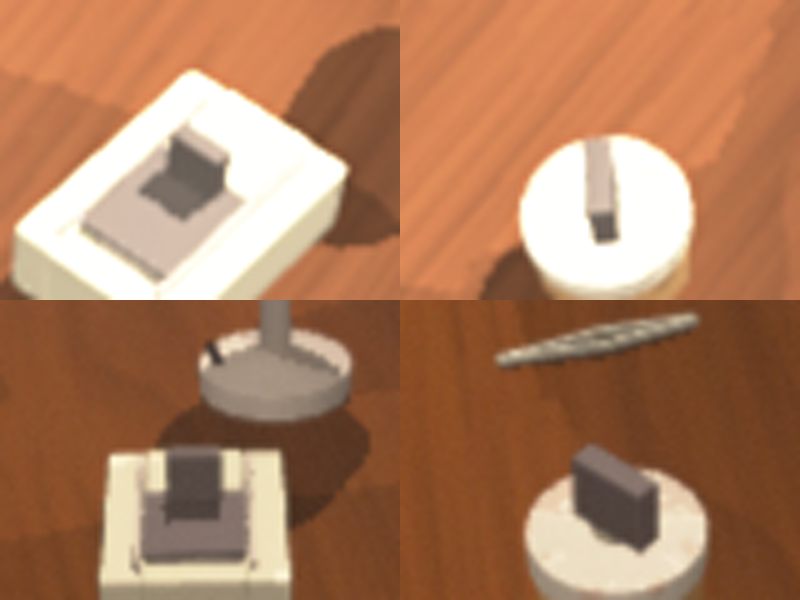

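Run:
```python
from h import *
S=lambda x,y,o:(x/5+o[0],y/5+o[1])
a=at('scene',S(15,230,(302,117)),.05);b=at('scene',S(193,70,(302,117)),.05);c=at('scene',S(348,170,(302,117)),.05)
an=lambda v:np.degrees(np.arctan2(v[1],v[0]))
print('box',a,b,c,np.linalg.norm(b-a),an(b-a),np.linalg.norm(c-b),an(c-b))
print('tab scene',at('scene',S(201,145,(302,117)),.086),'side',at('side',S(194,152,(241,135)),.086))
p=at('scene',S(199,138,(188,213)),.086);q=at('scene',S(202,210,(188,213)),.086)
print('knob',(p+q)/2,an(p-q),np.linalg.norm(p-q))
p=at('side',S(180,152,(235,227)),.086);q=at('side',S(248,193,(235,227)),.086)
print('knob side',(p+q)/2,an(p-q),np.linalg.norm(p-q))
p=at('side',S(170,150,(241,135)),.086);q=at('side',S(220,150,(241,135)),.086)
print('tab side x dir',an(q-p),np.linalg.norm(q-p))
```

```text
box [0.52411162 0.14477193 0.05      ] [0.54670236 0.29914412 0.05      ] [0.65474722 0.28121601 0.05      ] 0.1560163889276642 81.67446135184493 0.10952217796096134 -9.421365680240685
tab scene [0.59077531 0.22340235 0.086     ] side [0.58698823 0.22121176 0.086     ]
knob [ 0.52344451 -0.19170578  0.086     ] 129.3680614362186 0.03810367417803716
knob side [ 0.51935867 -0.19667386  0.086     ] 128.87670618891968 0.03935633982247797
tab side x dir -11.085044827936953 0.029836295931793606
```

Emit:
{"api": "apply_moves", "payload": {"deltas": [1, -0.77, 0, 0, 0, 0, 1, -0.77, 0, 0, 0, 0, 1, -0.77, 0, 0, 0, 0, 1, -0.77, 0, 0, 0, 0, 1, -0.77, 0, 0, 0, 0], "gripper": 0}}

```text
time: 0.78
position: [0.3291, -0.2614, 0.2313]
tcp_rot: [-180.0, -0.0, 23.0]
force: [-0.7, -1.1, 0.2]
finger_gap: 0.001
grasp_force: 0.0
```

Emit:
{"api": "apply_moves", "payload": {"deltas": [1, -0.77, 0, 0, 0, 0, 1, -0.77, 0, 0, 0, 0, 1, -0.77, 0, 0, 0, 0, 1, -0.77, 0, 0, 0, 0, 1, -0.77, 0, 0, 0, 0]}}

```text
time: 1.4
position: [0.4541, -0.0428, 0.2311]
tcp_rot: [-180.0, -0.0, 23.0]
force: [0.0, -0.5, 0.5]
finger_gap: -0.0
grasp_force: 0.0
```

Emit:
{"api": "apply_moves", "payload": {"deltas": [0.6, -0.5, 0, 0, 0, -0.65, 0.6, -0.5, 0, 0, 0, -0.65, 0.6, -0.5, 0, 0, 0, -0.65, 0.6, -0.5, 0, 0, 0, -0.65, 0.6, -0.5, 0, 0, 0, -0.65]}}

```text
time: 2.02
position: [0.525, 0.0919, 0.2308]
tcp_rot: [-180.0, 0.0, 76.8]
force: [-0.3, 0.9, 0.3]
finger_gap: 0.002
grasp_force: 0.0
```

Run:
```python
from h import *
print('lamp',at('scene',(408,126),.02),at('side',(296,150),.02))
P=tool(); print(P[1], observe()['tcp_rot']); grab('wrist','w1')
print('to start hi',delta((.582,.178,.2)))
```

```text
lamp [0.69127639 0.45084357 0.02      ] [0.67660744 0.44185739 0.02      ]
[0.52501021 0.0919139  0.23083956] [-1.79960964e+02  4.01527800e-02  7.67703367e+01]
to start hi [0.4838 0.1831 0.1542]
```

View pics/w1.png

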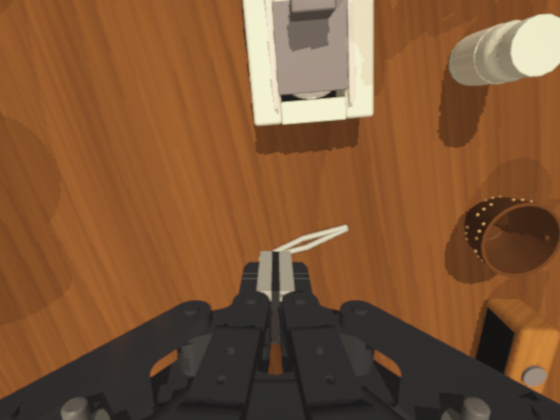

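The wrist view shows the dispenser at the top, with the shutter plate at (311,60), the tab at about (313,5), and box front corners at (255,124) and (373,114). That gives a yaw of about -9°.

Emit:
{"api": "apply_moves", "payload": {"deltas": [0.48, 0.18, 0.15, 0, 0, -0.05, 0.48, 0.18, 0.15, 0, 0, -0.05, 0.48, 0.18, 0.5, 0, 0, -0.05, 0.48, 0.18, 0.84, 0, 0, -0.05, 0.48, 0.18, 0.84, 0, 0, -0.05]}}

```text
time: 2.7
position: [0.5794, 0.1761, 0.0595]
tcp_rot: [-179.6, 0.2, 80.7]
force: [0.1, -0.1, 0.5]
finger_gap: -0.002
grasp_force: 0.0
```

Run:
```python
from h import *
print(tool()[1],observe()['tcp_rot']); grab('side','s1',6,(225,115,345,205))
```

```text
[0.57941854 0.17607697 0.05954066] [-1.79604632e+02  1.56066116e-01  8.07364518e+01]
```

View pics/s1.png

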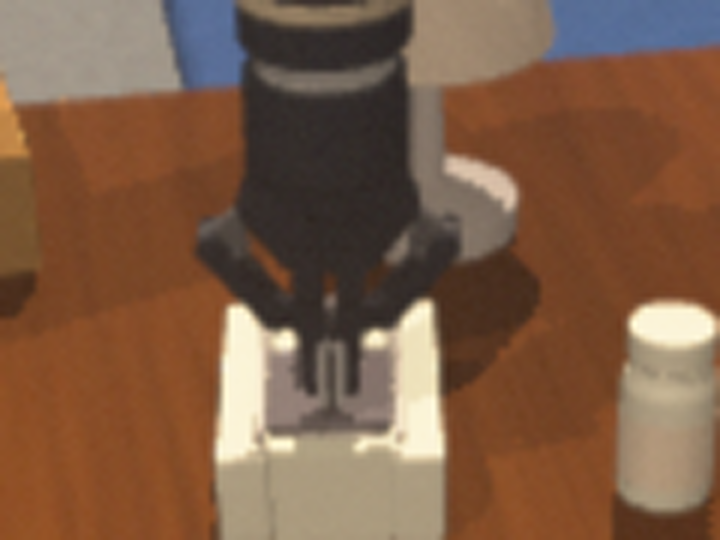

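The side view shows the shut fingers centred over the plate behind the tab, at about (330,390) in the crop. I'll push along tool +x in steps.

Emit:
{"api": "apply_moves", "payload": {"deltas": [0.08, 0, 0, 0, 0, 0, 0.14, 0, 0, 0, 0, 0, 0.18, 0, 0, 0, 0, 0, 0.22, 0, 0, 0, 0, 0, 0.26, 0, 0, 0, 0, 0]}}

```text
time: 3.38
position: [0.5907, 0.2297, 0.0637]
tcp_rot: [180.0, 0.0, 80.9]
force: [0.0, -2.0, 0.6]
finger_gap: 0.002
grasp_force: 1.1
```

Emit:
{"api": "apply_moves", "payload": {"deltas": [0.015, 0, 0, 0, 0, 0, 0.03, 0, 0, 0, 0, 0, 0.045, 0, 0, 0, 0, 0, 0.06, 0, 0, 0, 0, 0, 0.06, 0, 0, 0, 0, 0]}}

```text
time: 4.0
position: [0.5923, 0.2415, 0.0632]
tcp_rot: [-180.0, -0.0, 81.0]
force: [-0.8, -0.8, 0.6]
finger_gap: -0.002
grasp_force: 0.1
```

Emit:
{"api": "apply_moves", "payload": {"deltas": [0.012, 0, 0, 0, 0, 0, 0.024, 0, 0, 0, 0, 0, 0.036, 0, 0, 0, 0, 0, 0.048, 0, 0, 0, 0, 0, 0.048, 0, 0, 0, 0, 0]}}

```text
time: 4.62
position: [0.5939, 0.251, 0.0632]
tcp_rot: [-180.0, -0.0, 81.0]
force: [-1.5, -0.3, 0.1]
finger_gap: -0.002
grasp_force: 0.3
```

Emit:
{"api": "apply_moves", "payload": {"deltas": [0.01, 0, 0, 0, 0, 0, 0.02, 0, 0, 0, 0, 0, 0.03, 0, 0, 0, 0, 0, 0.04, 0, 0, 0, 0, 0, 0.05, 0, 0, 0, 0, 0]}}

```text
time: 5.25
position: [0.5944, 0.2545, 0.0633]
tcp_rot: [-180.0, 0.7, 80.8]
force: [-7.3, -32.8, 13.1]
finger_gap: 0.003
grasp_force: 17.0
```

The shutter is at its end stop, with the reaction force rising to 33 N. I'll back off and look at the socket.

Emit:
{"api": "apply_moves", "payload": {"deltas": [-0.1, 0, 0, 0, 0, 0, -0.3, 0, -0.2, 0, 0, 0, -0.63, 0, -0.5, 0, 0, 0, -0.63, 0, -0.58, 0, 0, 0, -0.63, 0, -0.58, 0, 0, 0]}}

```text
time: 5.88
position: [0.5777, 0.1351, 0.1825]
tcp_rot: [179.7, -0.1, 80.8]
force: [-0.2, -0.1, -0.1]
finger_gap: -0.002
grasp_force: 0.0
```

Run:
```python
from h import *
np.savez('w2.npz',R=tool()[0],p=tool()[1]); print(tool()[1],observe()['tcp_rot']); grab('wrist','w2',4,(210,30,400,180))
```

```text
[0.57766442 0.13508666 0.18249383] [ 1.79671456e+02 -1.26246369e-01  8.08396407e+01]
```

View pics/w2.png

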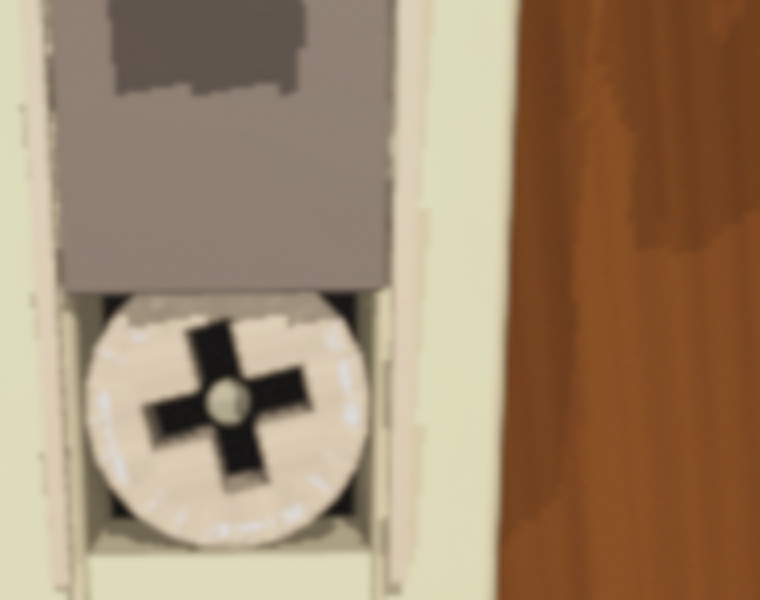

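The socket is uncovered. The cross centre is at (227,405) in the crop, with arm ends at left (148,425), right (308,387), top (208,326) and bottom (246,485). The plate edge is about 23 mm from the axis, which fits a fully open shutter.

Run:
```python
from h import *
z=np.load('w2.npz');P=(z['R'],z['p'])
f=lambda x,y:at('wrist',(x/4+210-.375,y/4+30-.375),.046,P)
l,r,t,b=f(148,425),f(308,387),f(208,326),f(246,485)
an=lambda v:np.degrees(np.arctan2(v[1],v[0]))
print((l+r)/2,(t+b)/2,an(r-l),an(t-b),np.linalg.norm(r-l),np.linalg.norm(t-b))
R,p=tool();print('to view wheel',delta((.5245,-.194-.0,.23)))
```

```text
[0.57935981 0.18787882 0.046     ] [0.57925597 0.18774925 0.046     ] 3.875068182280381 94.1292428646854 0.03291058144175799 0.03203223619744199
to view wheel [-1.6693  0.004  -0.2496]
```

Emit:
{"api": "apply_moves", "payload": {"deltas": [-0.93, 0.1, -0.1, 0, 0, 0, -0.93, 0.1, -0.1, 0, 0, 0, -0.93, 0.1, -0.1, 0, 0, 0, -0.93, 0.1, -0.1, 0, 0, 0], "gripper": 1}}

```text
time: 6.42
position: [0.5661, -0.0539, 0.1984]
tcp_rot: [-180.0, 0.0, 80.7]
force: [0.2, 0.8, -0.4]
finger_gap: 0.843
grasp_force: 0.0
```

Emit:
{"api": "apply_moves", "payload": {"deltas": [-0.94, 0.1, 0, 0, 0, -0.535, -0.94, 0.1, 0, 0, 0, -0.535, -0.94, 0.1, 0, 0, 0, -0.535, -0.94, 0.1, 0, 0, 0, -0.535, -0.94, 0.1, 0, 0, 0, -0.535]}}

```text
time: 7.05
position: [0.5564, -0.2394, 0.1976]
tcp_rot: [180.0, -0.1, 129.3]
force: [-0.3, 0.4, 0.1]
finger_gap: 0.999
grasp_force: 0.0
```

Emit:
{"api": "apply_moves", "payload": {"deltas": [0, 0, 0, 0, 0, 0]}}

```text
time: 7.18
position: [0.5565, -0.2383, 0.198]
tcp_rot: [-180.0, -0.1, 129.1]
force: [0.2, -0.3, -0.2]
finger_gap: 0.996
grasp_force: 0.0
```

Run:
```python
from h import *
np.savez('w3.npz',R=tool()[0],p=tool()[1]); print(tool()[1],observe()['tcp_rot']); grab('wrist','w3',3,(150,20,400,220))
```

```text
[ 0.55650572 -0.23826043  0.19801686] [-1.79999619e+02 -1.05447040e-01  1.29110759e+02]
```

View pics/w3.png

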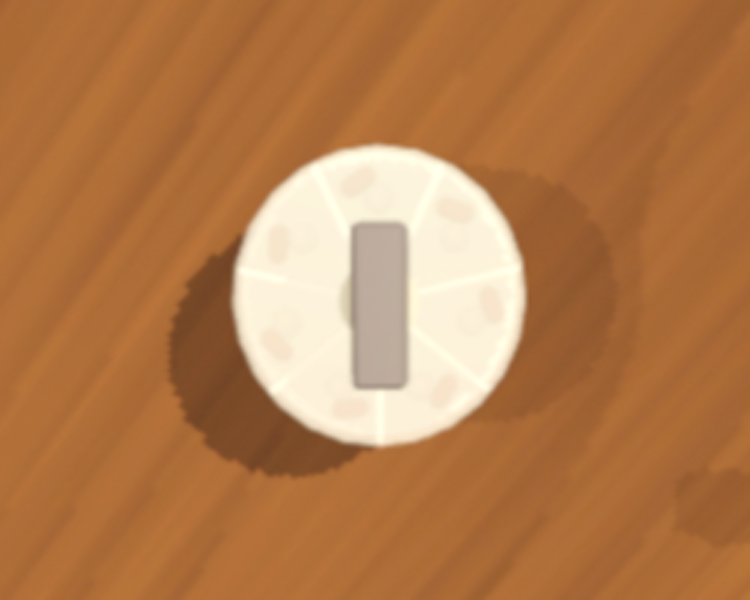

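The wheel view shows the knob top spanning (352–408, 222–389), centred at (380,305). The bar is exactly vertical, so its yaw matches the tool's 129.1°.

Run:
```python
from h import *
z=np.load('w3.npz');P=(z['R'],z['p'])
f=lambda x,y:at('wrist',(x/3+150-.33,y/3+20-.33),.086,P)
k=f(380,305.5);print(k,np.linalg.norm(f(380,222)-f(380,389)))
print(delta((k[0],k[1],.12)),delta((k[0],k[1],.057)))
```

```text
[ 0.51826976 -0.19018992  0.086     ] 0.03921594672134535
[0.3066 0.0026 0.3919] [0.3061 0.0026 0.7069]
```

Emit:
{"api": "apply_moves", "payload": {"deltas": [0.305, 0, 0.2, 0, 0, 0, 0.305, 0, 0.4, 0, 0, 0, 0.305, 0, 0.6, 0, 0, 0, 0.305, 0, 0.705, 0, 0, 0, 0.305, 0, 0.705, 0, 0, 0]}}

```text
time: 7.85
position: [0.5168, -0.1907, 0.0567]
tcp_rot: [-179.9, -0.2, 129.0]
force: [0.6, -0.2, -0.2]
finger_gap: 0.999
grasp_force: 0.0
```

Emit:
{"api": "apply_moves", "payload": {"deltas": [0, 0, 0, 0, 0, 0, 0, 0, 0, 0, 0, 0, 0, 0, 0, 0, 0, 0, 0, 0, 0, 0, 0, 0, 0, 0, 0, 0, 0, 0], "gripper": 0, "newtons": 60}}

```text
time: 8.48
position: [0.5182, -0.1924, 0.0589]
tcp_rot: [180.0, 0.1, 129.1]
force: [-0.6, 0.4, 5.3]
finger_gap: 0.153
grasp_force: 59.9
```

Emit:
{"api": "apply_moves", "payload": {"deltas": [0, 0, 0, 0, 0, 0, 0, 0, 0, 0, 0, 0, 0, 0, 0, 0, 0, 0]}}

```text
time: 8.85
position: [0.5183, -0.1924, 0.0589]
tcp_rot: [180.0, 0.1, 129.1]
force: [-0.2, 0.9, 6.0]
finger_gap: 0.151
grasp_force: 59.9
```

The knob is gripped (gap 0.15 at 60 N). I'll lift it and check how the wheel sits in the hand.

Emit:
{"api": "apply_moves", "payload": {"deltas": [0, 0, -0.15, 0, 0, 0, 0, 0, -0.4, 0, 0, 0, 0, 0, -0.65, 0, 0, 0, 0, 0, -0.65, 0, 0, 0, 0, 0, -0.65, 0, 0, 0]}}

```text
time: 9.48
position: [0.5174, -0.192, 0.1876]
tcp_rot: [-180.0, -0.0, 129.1]
force: [0.5, 0.5, -1.2]
finger_gap: 0.152
grasp_force: 58.9
```

Run:
```python
from h import *
print(tool()[1],observe()['tcp_rot'],observe()['finger_gap']); grab('wrist','w4',1.4)
```

```text
[ 0.51739464 -0.19201969  0.18755164] [-1.79979708e+02 -4.76222073e-02  1.29093353e+02] 0.15232950689872404
```

View pics/w4.png

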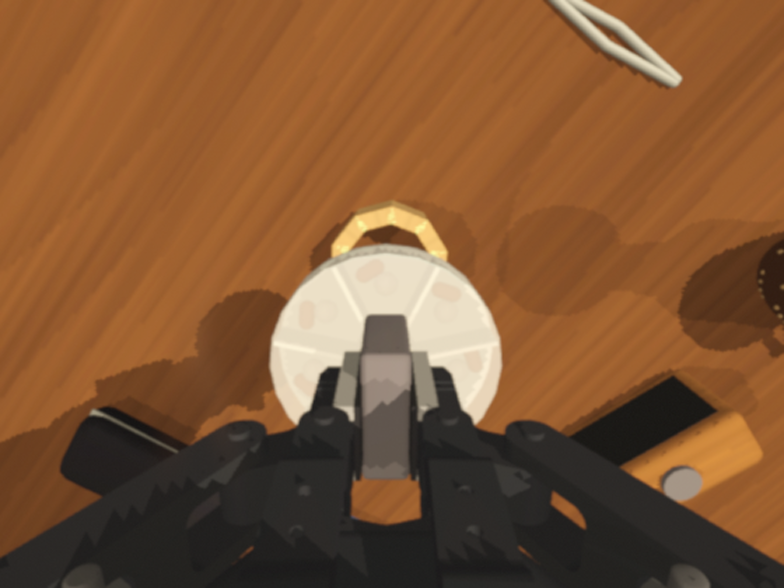

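The wheel is held straight. The knob's top face spans u 361–411 and v 353–478 in the 1.4× picture. The rim has its left edge at 270, right edge at 501, and top edge at about 254.

Run:
```python
from h import *
from scipy.optimize import least_squares
c=imaging.get_calibration('wrist');T=np.linalg.inv(np.array(c['T_tool_cam']));K=np.array(c['K'])
def pr(X):
    X=np.atleast_2d(X);q=(T[:3,:3]@X.T).T+T[:3,3];q=q@K.T;return (q[:,:2]/q[:,2:])*1.4+.2
a=np.linspace(0,2*np.pi,720)
def model(q):
    x,y,h=q
    r=pr(np.c_[x+.04*np.cos(a),y+.04*np.sin(a),0*a-h+.017]);r2=pr(np.c_[x+.04*np.cos(a),y+.04*np.sin(a),0*a-h+.033])
    k=pr([[x+.02,y-.007,-h-.017],[x+.02,y+.007,-h-.017],[x-.02,y-.007,-h-.017]])
    return np.array([r[:,0].min(),r[:,0].max(),r[:,1].min(),r2[:,1].min(),k[0,0],k[1,0],k[0,1],k[2,1]])
ob=np.array([270,501,254,246,362,411,353,478])
for h0 in(None,.0101):
    s=least_squares((lambda q:model(q)-ob) if h0 is None else (lambda q:model([*q,h0])-ob),[0,0,.01][:3 if h0 is None else 2]);print(s.x*1000,s.fun.round(1))
```

```text
[-0.24147274 -0.10565862  6.26283426] [ 1.8 -0.9  0.1 -1.7 -1.7  1.   1.   0.3]
[ 1.35350481 -0.11301756] [-1.1  2.  -2.1 -4.  -2.5  1.9  1.5  4.6]
```

Emit:
{"api": "apply_moves", "payload": {"deltas": [0.2, 0.22, 0, 0, 0, 0, 0.42, 0.47, 0, 0, 0, 0, 0.64, 0.72, 0, 0, 0, 0, 0.64, 0.72, 0, 0, 0, 0]}}

```text
time: 10.02
position: [0.5479, 0.0017, 0.1866]
tcp_rot: [-179.9, -0.2, 129.4]
force: [0.1, -0.2, -1.7]
finger_gap: 0.156
grasp_force: 59.0
```

Emit:
{"api": "apply_moves", "payload": {"deltas": [0.2, 0.22, 0, 0, 0, 0.1, 0.42, 0.47, 0, 0, 0, 0.2, 0.635, 0.715, 0, 0, 0, 0.3, 0.635, 0.715, 0, 0, 0, 0.39, 0.635, 0.715, 0, 0, 0, 0.39]}}

```text
time: 10.65
position: [0.579, 0.1867, 0.1866]
tcp_rot: [-179.8, 0.0, 94.1]
force: [-0.8, -1.2, -1.1]
finger_gap: 0.149
grasp_force: 59.2
```

```bash
cat > avg.py <<'E'
from h import *
import sys
def avg(n=10):
    P=[];Y=[]
    for i in range(n):
        imaging.grab_frame('side'); P.append(tool()[1]);Y.append(observe()['tcp_rot'])
    print(np.std(P,0)*1e3); Y=np.array(Y);Y[:,0]%=360
    return np.mean(P,0),Y.mean(0)
if __name__=='__main__':
    p,y=avg();print(p,y)
    R=Ro.from_euler('xyz',y,degrees=True).as_matrix();t=np.array([.5793,.1868,p[2]])
    print(R.T@(t-p)/.2,'wz',(y[2]-94)/90)
    grab('side','s2',6,(225,100,345,200))
E
python3 avg.py
```

```text
[0.23459535 0.31917395 0.48781864]
[0.57963314 0.185761   0.18799059] [1.80036251e+02 1.26211353e-02 9.40373019e+01]
[ 5.29936445e-03 -1.29582367e-03 -3.47480650e-07] wz 0.0004144653631450347
```

View pics/s2.png

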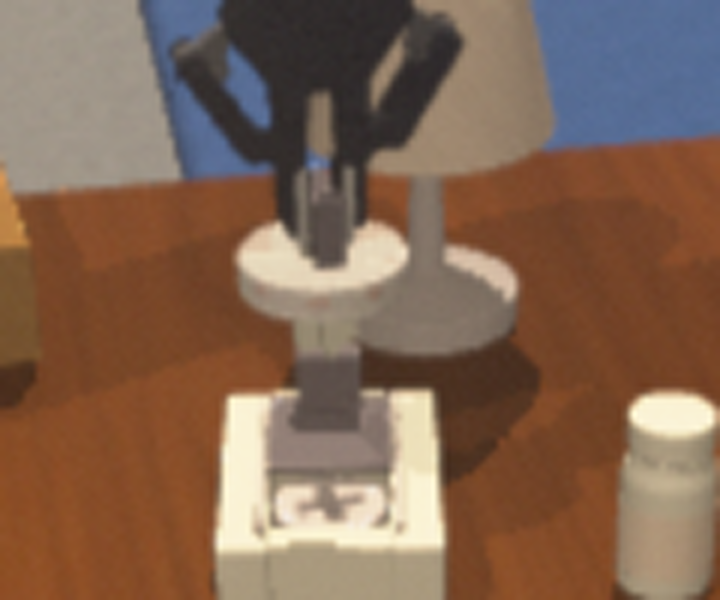

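The side view shows the shutter fully open, the cross at about (328,503) in the crop, and the wheel level above it at about (322,255). I'll descend to just above the mouth, then feel my way in.

Emit:
{"api": "apply_moves", "payload": {"deltas": [0.005, 0, 0.15, 0, 0, 0, 0.005, 0, 0.3, 0, 0, 0, 0.005, 0, 0.38, 0, 0, 0, 0.005, 0, 0.38, 0, 0, 0]}}

```text
time: 11.7
position: [0.579, 0.1875, 0.1115]
tcp_rot: [-179.9, 0.0, 94.0]
force: [-0.2, 0.1, -0.5]
finger_gap: 0.154
grasp_force: 59.2
```

Emit:
{"api": "apply_moves", "payload": {"deltas": [0, 0, 0.015, 0, 0, 0, 0, 0, 0.03, 0, 0, 0, 0, 0, 0.045, 0, 0, 0, 0, 0, 0.06, 0, 0, 0, 0, 0, 0.06, 0, 0, 0]}}

```text
time: 12.32
position: [0.5795, 0.1876, 0.1001]
tcp_rot: [-180.0, 0.0, 94.0]
force: [0.4, -0.5, -0.4]
finger_gap: 0.151
grasp_force: 59.2
```

Emit:
{"api": "apply_moves", "payload": {"deltas": [0, 0, 0.01, 0, 0, 0, 0, 0, 0.02, 0, 0, 0, 0, 0, 0.03, 0, 0, 0, 0, 0, 0.03, 0, 0, 0]}}

```text
time: 12.82
position: [0.5795, 0.1877, 0.0941]
tcp_rot: [-180.0, 0.0, 94.0]
force: [-0.7, 0.1, -1.2]
finger_gap: 0.152
grasp_force: 59.2
```

No contact force and the stem tip is below the mouth, so it's meshing. I'll keep going with a firmer grip.

Emit:
{"api": "apply_moves", "payload": {"deltas": [0, 0, 0.01, 0, 0, 0, 0, 0, 0.02, 0, 0, 0, 0, 0, 0.03, 0, 0, 0, 0, 0, 0.03, 0, 0, 0], "newtons": 100}}

```text
time: 13.32
position: [0.5795, 0.1876, 0.0881]
tcp_rot: [-180.0, 0.0, 94.0]
force: [-0.6, -0.1, -0.6]
finger_gap: 0.147
grasp_force: 99.6
```

Emit:
{"api": "apply_moves", "payload": {"deltas": [0, 0, 0.01, 0, 0, 0, 0, 0, 0.02, 0, 0, 0, 0, 0, 0.02, 0, 0, 0]}}

```text
time: 13.7
position: [0.5798, 0.1877, 0.0845]
tcp_rot: [180.0, -0.0, 94.0]
force: [0.3, 0.3, 4.1]
finger_gap: 0.143
grasp_force: 100.6
```

Emit:
{"api": "apply_moves", "payload": {"deltas": [0, 0, 0.005, 0, 0, 0, 0, 0, 0.01, 0, 0, 0, 0, 0, 0.015, 0, 0, 0, 0, 0, 0.015, 0, 0, 0]}}

```text
time: 14.2
position: [0.5799, 0.1877, 0.0814]
tcp_rot: [180.0, -0.0, 94.0]
force: [-0.0, -0.4, 5.3]
finger_gap: 0.141
grasp_force: 100.8
```

Emit:
{"api": "apply_moves", "payload": {"deltas": [0, 0, 0.005, 0, 0, 0, 0, 0, 0.01, 0, 0, 0, 0, 0, 0.01, 0, 0, 0]}}

```text
time: 14.58
position: [0.58, 0.1878, 0.081]
tcp_rot: [179.9, -0.0, 94.0]
force: [-4.7, -1.8, 20.1]
finger_gap: 0.144
grasp_force: 103.4
```

The force has jumped to 20 N with the TCP stopped at z = 0.081, which is the predicted height for fully home. I'll add a touch more press, let it settle and check.

Emit:
{"api": "apply_moves", "payload": {"deltas": [0, 0, 0.003, 0, 0, 0, 0, 0, 0.003, 0, 0, 0, 0, 0, 0.003, 0, 0, 0, 0, 0, 0.003, 0, 0, 0, 0, 0, 0.003, 0, 0, 0]}}

```text
time: 15.2
position: [0.58, 0.1878, 0.081]
tcp_rot: [179.9, -0.0, 94.0]
force: [-7.7, -1.1, 27.1]
finger_gap: 0.142
grasp_force: 104.3
```

Run:
```python
from h import *
grab('side','s3',6,(225,115,345,215)); s=observe(); print(s['position'],s['force'],s['grasp_force'])
```

```text
[0.58003461 0.18775064 0.08097258] [-7.57147655 -1.26410598 25.61265502] 104.25214290618896
```

View pics/s3.png

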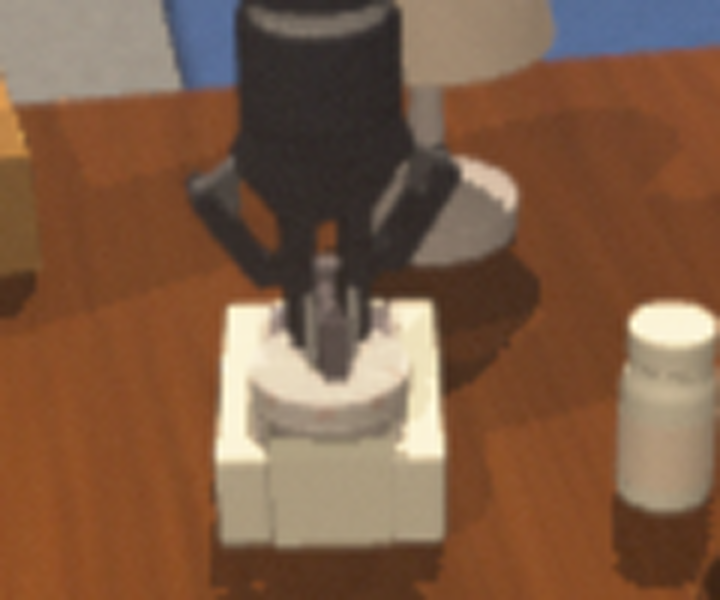

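The wheel (at about (330,385)) sits flat and low on the dispenser, still gripped, with a steady downward press of about 26 N.

```bash
python3 -c "
from plant import workorder
print(workorder.close_job())"
```

```text
the job is handed in; nothing more can be done
None
```

I pushed the shutter open to its end stop, turned the wheel to mesh with the socket, slid it fully home, and handed the job in at about 15 s with the gripper still holding it down at about 26 N; the judged result wasn't shown.

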